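Pin the lifting handle to the rinse tray and hold the tray up to drain

TASK

On the goldsmith's bench, push the headed pin fully home through the fork on the rinse tray and the lug of the lifting handle standing in it, while the tray still stands in its drain pan. Then take the handle by its wooden crossbar, lift the tray with its rings straight up until it is at least 10 cm above where it stood, and finish while still holding it there, steady and level, by the handle alone. Keep the rings on the tray and leave the other things on the bench alone.

Things in the scene. Friction and masses are not known exactly. Their poses are not given: they have to be found in the camera images.
- pan: Dark steel drain pan fixed to the bench, 160 (its x) x 190 (its y) mm, 18 mm high, walls 4 mm, open on top; origin at the centre of its underside, z up. The tray stands inside on a floor 4 mm thick with about 6 mm of play all round.
- tray: Flat aluminium rinse tray, loose in the pan, 0.4 kg, 140 (x) x 170 (y) mm, rim 14 mm high; origin at the centre of its underside. Steel fork at its centre: two upright cheeks 6.5 to 12.5 mm either side in x, 30 mm wide (y), tops 60 mm and pin holes (along x) 44 mm above the origin. Pushing the pin may slide the tray a few mm until the pan wall stops it.
- pin (a joint): Steel pin of 8 mm with a round knob head (18 mm across, 22 mm long), lying level, started in the +x cheek and captive there. Value in m: 0 to 0.004 at the start (pulled out), grows as it is pushed along the tray's -x, 0.032 when the head seats against the +x cheek. It takes about 5 N to push and stays where it is left.
- pin_head (a point): Centre of the flat outer end face of the pin's head, on its axis. Axes as the tray's: the face looks along +x, the head reaches 22 mm from here along -x, the way it is pushed. 48 mm above the bench while the tray is in the pan; 66.5 mm from the tray's centre when pulled fully out, 34.5 mm when seated.
- handle: Loose lifting handle, 0.14 kg, standing upright with its lug between the fork's cheeks; origin at the centre of the lug's foot, z up, x along the pin. Steel lug 10 (x) x 40 (y) mm, 56 mm high with the pin's hole, then a stem 10 x 22 mm, then the crossbar. Once pinned it carries the tray, which can rock on it by only a few degrees.
- handle_grip (a point): Centre of the handle's wooden crossbar, 82 mm above the handle's foot (90 mm above the bench at the start). The bar is 90 mm long along y, 18 mm wide (x) and 18 mm high; pinch it across x from above.
- ring1: Finger ring of brass colour, 22 mm outside, 6 mm high, lying flat on the tray, 12 g; origin at the centre of its underside.
- ring2: Finger ring of steel, 24 mm outside, 7 mm high, lying flat on the tray, 12 g; origin at the centre of its underside.
- ring3: Finger ring of brass colour, 25 mm outside, 8 mm high, lying flat on the tray, 12 g; origin at the centre of its underside.
- jar: Bystander: amber glass jar with a lid, 64 mm diameter, 85 mm high; origin at the centre of its underside.
- mandrel: Bystander: steel ring mandrel, a slim upright cone on a 70 mm round foot, 160 mm high; origin at the centre of its underside.
- bench_block: Bystander: square steel bench block 75 x 75 x 22 mm; origin at the centre of its underside.
Not all that is in view belongs to the job. Several things have the shape of the tray; the one meant has the colours described above.

How it is judged:
On the way:
1. the pin is pushed home while the tray stands in the pan (value of joint pin above 0.029 m and height (world z) of tray below 0.012 m), for 0.2 s.
At the end, for the whole second after the job is handed in: The fingers hold the handle, no robot part touches tray or pin; tray at least 90 mm above where it stood (94 mm over the bench), tilt under 0.12 rad, slower than 20 mm/s and 0.15 rad/s; pin within 3 mm of seated; all three rings lie on the tray (height (world z) of tray above 0.094 m and angle between tray's own z axis and vertical below 0.12 rad and linear speed of tray below 0.02 m/s and angular speed of tray below 0.15 rad/s and value of joint pin above 0.029 m and contact force between the fingers and handle above 3 N and contact force between each of the arm, the fingers and tray below 0.5 N and horizontal distance between handle and tray below 0.012 m and contact force between tray and pan below 0.1 N and z of ring1 in the frame of tray between -0.003 and 0.03 m and x of ring1 in the frame of tray between -0.075 and 0.075 m and y of ring1 in the frame of tray between -0.09 and 0.09 m and z of ring2 in the frame of tray between -0.003 and 0.03 m and x of ring2 in the frame of tray between -0.075 and 0.075 m and y of ring2 in the frame of tray between -0.09 and 0.09 m and z of ring3 in the frame of tray between -0.003 and 0.03 m and x of ring3 in the frame of tray between -0.075 and 0.075 m and y of ring3 in the frame of tray between -0.09 and 0.09 m); the arm keeps its last pose, push and grip.
It fails at once if a bystander is shifted more than 25 mm or tipped (distance of any of jar, mandrel, bench_block from where it was at the start of the episode above 0.025 m or angle between any of jar, mandrel, bench_block's own z axis and vertical above 0.3 rad).
It fails at once if the tray is tipped by more than 0.35 rad (angle between tray's own z axis and vertical above 0.35 rad).
It fails at once if a ring leaves the tray (distance between any of ring1, ring2, ring3 and tray above 0.13 m).
It also fails if it takes over 48 s, if anything falls off the work surface, if the arm or the gripper's body presses on something with over 40 N, if the wrist force passes 120 N, or if a joint passes its speed limit or range.

ROBOT

A 6-joint arm with a two-finger parallel gripper is mounted at the origin on the work surface. World frame = base frame: x ahead of the robot, y to its left, z up, the work surface at z = 0. Lengths are in m, angles in rad, forces in N, time in s.
With the tool pointing down it reaches from about 0.35 to 0.775 m from the base axis. Payload 5.5 kg.
Tool frame: the origin (TCP) lies on the centre line of the jaws, within the pads' length; the fingertips stand 17 mm ahead of it and the grasp point (between the pads) lies 2 mm behind it (manip.finger_overhang is the distance from the TCP to the fingertips, in m); y points along the fingers, z is the direction in which the jaws open and shut, and the axes are right-handed (so a half turn about y gives the same grasp; the last joint's range is limited). The gripper opens to 85 mm and grips with 20 to 120 N. Pads are 22 mm wide; open, the fingers measure 114 mm over their backs; the gripper's body (76 mm by 85 mm) begins 54 mm behind the grasp point. The pads swing forward as they close: fully open they stand 13 mm farther back than shut.
Start: joints at [1.04, 0.313, 0.046, 1.304, 0, 1.431], TCP at [0.219, 0.532, 0.248] pointing down, gripper open.
Joint ranges: [-2.76, 2.76], [-0.86, 1.69], [-1.03, 1.26], [-2.2, 2.34], [-1.47, 1.5], [-3.14, 3.14]. Speed limits (rad/s): [2.57, 2.57, 3.14, 3.14, 3.14, 3.14].

INTERFACE

Orientations are given as a unit quaternion [x, y, z, w].
In Python, from rig import observe, vision, manip gives the robot as it stands. The module is installed in compiled form; this text tells all that it offers.
- The arm moves only by the tool step_arm, never from a script. Its argument "commands" is a list of rows, each a list of 3 entries, a list of its own where there are three numbers: the turn, a rotation vector about the tool's x, y, z in rad, then the shift along the tool's x, y, z in mm, then the closure, from 0 (fully open) to 1 (shut). In form: [[[wx, wy, wz], [x, y, z], grip], ...]. A call has 1 to 12 rows; each row shifts and turns the pose as measured when the row begins, along the tool's axes as they then stand; what a row does not reach is not made up. A row lasts 1/8 s, in which the tool goes at most 62.5 mm and 10.7 degrees, less where a joint would pass 70% of its speed; a pose out of reach is approached as far as the arm can. A call is refused whole if a number of a shift passes 62.5 or a number of a turn 0.188, either way. A call with a gripper value outside its range is refused whole. The fingers move at their own pace and stop on an object; "grip_force" is the grip in N (left out, the last holds). Time passes only in rows, so rows that do not move let the fingers close. It gives the time, the measured TCP pose, the force and the opening at its end, in the units of the state.
- observe(): the state, without advancing time (a new reading comes with each control period).
- vision.grab_frame(name): name is "scene" or "top" or "wrist"; returns a dict with "frame" (384x512x3 uint8, red, green, blue), "depth" (384x512 float32, m along the optical axis (not along the pixel's ray), 0 where there is no reading), "fov_y" (degrees; the focal length in pixels is half the picture's height over the tangent of half this angle, whatever the lens; pixels are square), "cx", "cy" (the principal point, pixels), "rvec" (rotation vector, rad) and "tvec" (3), from world to camera coordinates, as OpenCV has them. Camera axes: x right, y down, z forward; pixel columns grow to the right and rows downward; lengths in m; the calibration is good to about 2 mm. A picture is of the moment at which its call begins.
- manip.sign_off(): hands the job in, once; it reports no verdict.
The state is a dict: "time_s": time; "q": joint angles; "joint_vel": joint speeds; "joint_torque": joint torques, N m; "ee_pos": TCP position; "tcp_rot": TCP orientation; "ft_force": force on the tool from outside, world axes, zero at the start; "wrist_torque": the same for the moment, N m; "finger_gap": finger opening in m.
Only numpy, scipy, OpenCV 4.12 (cv2) and the standard library are available. Lean on these libraries where they do the work, as an engineer would, in place of code of your own. Each camera call takes 0.05 s, during which the arm holds its last target.

## Working session

There is one attempt and no reset: what is moved stays moved. The work goes in short steps, Python scripts to look and compute and a tool call to move; the robot and the scene stay as the last step left them, time stands still between calls to the robot, and variables do not carry over. Pictures are saved under pics/ and viewed, and the job is handed in when it is done.

Besides the shell and the picture viewer there is one more tool, called after "Request:" as a command line: name --argument value ..., lists and objects as JSON in quotes. step_arm: Moves the arm, as the interface text tells. Its arguments: {"type":"object","properties":{"commands":{"type":"array"},"grip_force":{"type":"number"}},"required":["commands"]}

```bash
mkdir -p pics; cat > h.py <<'E'
import numpy as np, cv2
from rig import observe, vision, manip
from scipy.spatial.transform import Rotation as R
def grab(n,save=None):
    d=vision.grab_frame(n); f=d['frame'].shape[0]/2/np.tan(np.radians(d['fov_y'])/2)
    d['f']=f; d['Rm']=cv2.Rodrigues(np.array(d['rvec'],float))[0]; d['t']=np.array(d['tvec'],float).ravel()
    if save: cv2.imwrite(f'pics/{save}.png',d['frame'][:,:,::-1])
    return d
def ray(d,u,v):
    c=np.array([(u-d['cx'])/d['f'],(v-d['cy'])/d['f'],1.]); o=-d['Rm'].T@d['t']; return o,d['Rm'].T@c
def onz(d,u,v,z):
    o,r=ray(d,u,v); return o+r*(z-o[2])/r[2]
def dep(d,u,v):
    o,r=ray(d,u,v); return o+r*d['depth'][int(round(v)),int(round(u))]
def cloud(d):
    h,w=d['depth'].shape; U,V=np.meshgrid(np.arange(w),np.arange(h)); Z=d['depth']
    P=np.stack([(U-d['cx'])/d['f']*Z,(V-d['cy'])/d['f']*Z,Z],-1); return (P-d['t'])@d['Rm']
def proj(d,p):
    c=d['Rm']@np.array(p)+d['t']; return c[:2]/c[2]*d['f']+[d['cx'],d['cy']]
def save(d,key):
    np.savez('/tmp/'+key+'.npz',**{k:np.array(v) for k,v in d.items()})
E
python3 - <<'E'
from h import *
for n in ('scene','top','wrist'):
    d=grab(n,n+'0'); save(d,n+'0'); print(n,d['f'],d['cx'],d['cy'],-d['Rm'].T@d['t'],(d['depth']>0).mean())
s=observe(); print({k:np.round(v,4) for k,v in s.items()}, manip.finger_overhang)
print(R.from_quat(s['tcp_rot']).as_matrix().round(3))
E
```

```text
scene 386.101632971865 253.37529641845472 187.3909432400962 [ 1.16150231 -0.23166233  0.81292666] 0.9960276285807291
top 415.4594674108981 256.7534288355982 188.32983414273528 [ 0.43470104 -0.01289465  1.15551858] 0.9960734049479166
wrist 292.24618651811005 252.52117161255623 195.68446247457538 [0.15758014 0.55786441 0.37365193] 0.9962209065755209
{'time_s': np.float64(0.15), 'q': array([1.0404, 0.3138, 0.0453, 1.3036, 0.    , 1.4312]), 'joint_vel': array([ 0.0002, -0.0033,  0.0036, -0.0021,  0.0009,  0.0001]), 'joint_torque': array([ 1.70000e-03, -4.81067e+01,  2.98814e+01,  1.40000e-02,
       -1.00000e-04, -0.00000e+00]), 'ee_pos': array([0.2189, 0.5313, 0.2476]), 'tcp_rot': array([ 0.6941, -0.1375,  0.1371, -0.6932]), 'ft_force': array([ 0.1656, -0.0995,  0.3898]), 'wrist_torque': array([ 0.0149, -0.0113, -0.0514]), 'finger_gap': np.float64(0.0855)} 0.017
[[ 0.925 -0.001  0.381]
 [-0.381 -0.001  0.925]
 [-0.    -1.    -0.001]]
```

View pics/top0.png

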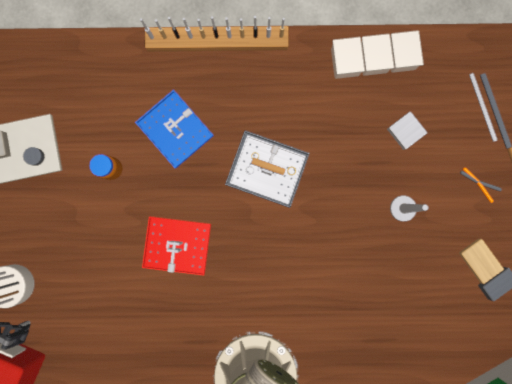

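View pics/scene0.png

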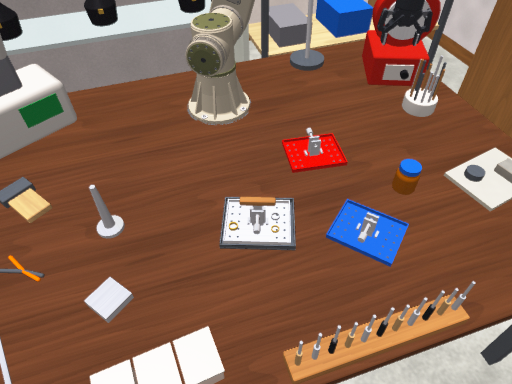

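```bash
python3 - <<'E'
from h import *
a=cv2.imread('pics/top0.png')[120:215,215:320]; b=cv2.imread('pics/scene0.png')[180:260,205:310]
a=cv2.resize(a,None,fx=5,fy=5,interpolation=cv2.INTER_CUBIC);b=cv2.resize(b,None,fx=5,fy=5,interpolation=cv2.INTER_CUBIC)
cv2.imwrite('pics/ca.png',a);cv2.imwrite('pics/cb.png',b)
d=dict(np.load('/tmp/top0.npz')); P=cloud(d)
for z0,z1,nm in ((.08,.11,'bar'),(.012,.022,'rims')):
    m=(P[...,2]>z0)&(P[...,2]<z1); m[:120]=0;m[215:]=0;m[:,:220]=0;m[:,315:]=0
    q=P[m]; print(nm,m.sum(),q.mean(0),cv2.minAreaRect((q[:,:2]*1000).astype(np.float32)))
m=(P[...,2]>.036)&(P[...,2]<.08);m[:120]=0;m[215:]=0;m[:,:220]=0;m[:,315:]=0
for v,u in np.argwhere(m): print(u,v,P[v,u].round(3))
E
```

```text
bar 255 [ 0.55613535 -0.03594504  0.09803529] ((556.9384765625, -35.94397735595703), (89.11417388916016, 18.499469757080078), 69.87982177734375)
rims 795 [ 0.56021866 -0.03453709  0.01666424] ((559.15771484375, -34.77226257324219), (190.12176513671875, 160.16815185546875), 69.6292724609375)
273 145 [ 0.618 -0.052  0.054]
274 145 [ 0.618 -0.054  0.056]
275 145 [ 0.617 -0.057  0.058]
272 146 [ 0.616 -0.049  0.049]
273 146 [ 0.616 -0.052  0.052]
274 146 [ 0.615 -0.054  0.057]
275 146 [ 0.614 -0.057  0.059]
276 146 [ 0.615 -0.06   0.056]
277 146 [ 0.615 -0.062  0.056]
272 147 [ 0.613 -0.049  0.053]
273 147 [ 0.612 -0.052  0.055]
274 147 [ 0.611 -0.054  0.061]
275 147 [ 0.612 -0.057  0.059]
276 147 [ 0.612 -0.06   0.058]
277 147 [ 0.612 -0.062  0.058]
278 147 [ 0.613 -0.065  0.05 ]
272 148 [ 0.61  -0.049  0.053]
273 148 [ 0.61  -0.052  0.054]
274 148 [ 0.609 -0.054  0.057]
275 148 [ 0.61  -0.057  0.056]
276 148 [ 0.609 -0.059  0.059]
277 148 [ 0.61  -0.062  0.051]
278 148 [ 0.611 -0.065  0.049]
271 149 [ 0.608 -0.046  0.051]
272 149 [ 0.608 -0.049  0.052]
273 149 [ 0.607 -0.051  0.058]
27
[... 2428 characters left out ...]
548 -0.027  0.061]
265 171 [ 0.548 -0.029  0.062]
266 171 [ 0.548 -0.032  0.062]
267 171 [ 0.547 -0.035  0.065]
268 171 [ 0.547 -0.037  0.064]
269 171 [ 0.547 -0.04   0.065]
270 171 [ 0.547 -0.043  0.063]
264 172 [ 0.547 -0.027  0.039]
265 172 [ 0.547 -0.03   0.039]
266 172 [ 0.545 -0.032  0.061]
267 172 [ 0.545 -0.035  0.062]
268 172 [ 0.545 -0.037  0.063]
269 172 [ 0.545 -0.04   0.064]
270 172 [ 0.545 -0.043  0.06 ]
271 172 [ 0.545 -0.045  0.062]
272 172 [ 0.547 -0.049  0.037]
267 173 [ 0.544 -0.035  0.044]
268 173 [ 0.543 -0.038  0.054]
269 173 [ 0.542 -0.04   0.063]
270 173 [ 0.542 -0.043  0.063]
271 173 [ 0.542 -0.045  0.065]
270 174 [ 0.541 -0.043  0.047]
271 174 [ 0.54  -0.045  0.057]
```

View pics/ca.png

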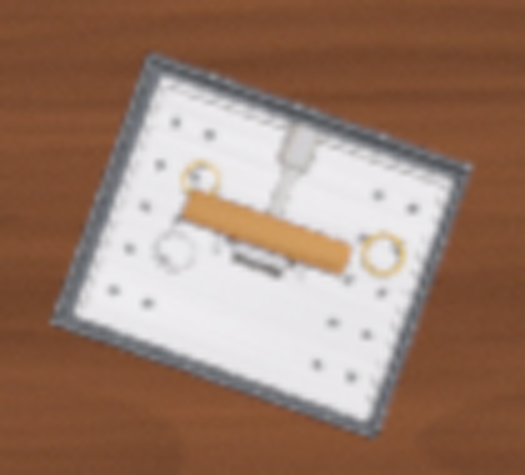

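View pics/cb.png

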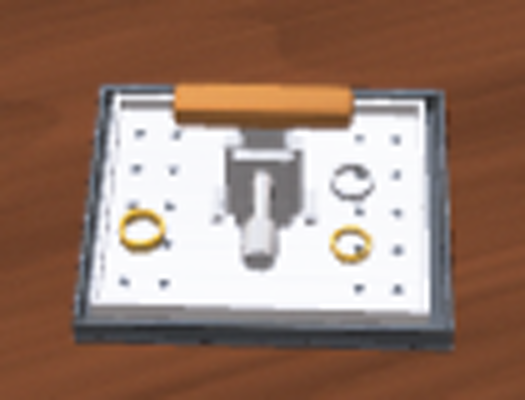

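The meant tray is the aluminium one with rings and a wooden bar, at top pixel (268,168). The lures are the blue tray at (174,128) and the red one at (176,245); the crop confirms the choice. The pan's rectangle measures 160×190 mm and the bar is 89×18 mm, top at z≈0.098. Tray centre is about (0.558,-0.035), tray +x points at -20° in world, and the pin head is seen on that axis.

Request:
step_arm --commands '[[[0, 0, 0], [52, 0, -33], 1], [[0, 0, 0], [52, 0, -33], 1], [[0, 0, 0], [52, 0, -33], 1], [[0, 0, 0], [52, 0, -33], 1], [[0, 0, 0], [52, 0, -33], 1], [[0, 0, 0], [52, 0, -33], 1], [[0, 0, 0], [52, 0, -33], 1], [[0, 0, 0], [52, 0, -33], 1], [[0, 0, 0], [52, 0, -33], 1], [[0, 0, 0], [52, 0, -33], 1], [[0, 0, 0], [52, 0, -33], 1], [[0, 0, 0], [52, 0, -33], 1]]'

```text
time_s: 1.65
ee_pos: [0.652, -0.0787, 0.2447]
tcp_rot: [0.694, -0.134, 0.133, -0.694]
ft_force: [1.3, 0.9, 0.3]
finger_gap: 0.0001
```

Request:
step_arm --commands '[[[0, 0.17, 0], [0, 0, 0], 1], [[0, 0.17, 0], [0, 0, 0], 1], [[0, 0.17, 0], [0, 0, 0], 1], [[0, 0.17, 0], [0, 0, 0], 1], [[0, 0.17, 0], [0, 0, 0], 1], [[0, 0.17, 0], [0, 0, 0], 1], [[0, 0.17, 0], [0, 0, 0], 1], [[0, 0.17, 0], [0, 0, 0], 1], [[0, 0.17, 0], [0, 0, 0], 1]]'

```text
time_s: 2.78
ee_pos: [0.6524, -0.085, 0.2363]
tcp_rot: [-0.394, 0.592, -0.586, 0.388]
ft_force: [-0.4, 0.0, -0.6]
finger_gap: -0.0001
```

```bash
cat > st.py <<'E'
from h import *
def st(goal=None):
    s=observe(); M=R.from_quat(s['tcp_rot']).as_matrix()
    print('t',s['time_s'],'p',s['ee_pos'].round(4) if hasattr(s['ee_pos'],'round') else s['ee_pos'],'gap',s['finger_gap'],'F',np.round(s['ft_force'],2),'q',np.round(s['q'],2)); print(M.round(3))
    if goal is not None: 
        print('shift mm',(M.T@(np.array(goal)-s['ee_pos'])*1000).round(1))
    yaw=np.degrees(np.arctan2(M[1,2],M[0,2])); print('z yaw',yaw,'need about tool y',np.radians(yaw+20.1))
    return s,M
E
python3 - <<'E'
from st import *
st([.647,-.068,.12])
d=grab('wrist','w1');d=grab('top','t1');save(d,'t1')
E
```

```text
t 2.775 p [ 0.6524 -0.085   0.2363] gap -6.0816922032006025e-05 F [-0.37  0.   -0.61] q [-0.25  0.5   0.29  1.38 -0.    1.72]
[[-0.389 -0.013  0.921]
 [-0.921  0.002 -0.389]
 [ 0.003 -1.    -0.013]]
shift mm [-13.9 116.4 -10.2]
z yaw -22.87232341473754 need about tool y -0.04838617151730234
```

View pics/w1.png

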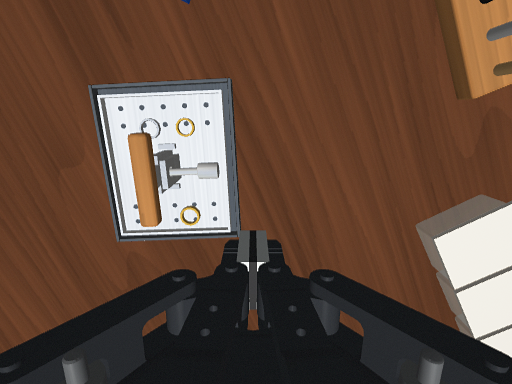

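The wrist view shows the pin head at (208,170) and the bar at (145,180). The finger links spread wide along the jaw direction, so I'll turn 90° and push with the pad edges, keeping the links clear of the bar.

Request:
step_arm --commands '[[[0, -0.18, 0], [0, 0, 0], 1], [[0, -0.18, 0], [0, 0, 0], 1], [[0, -0.18, 0], [0, 0, 0], 1], [[0, -0.18, 0], [0, 0, 0], 1], [[0, -0.18, 0], [0, 0, 0], 1], [[0, -0.18, 0], [0, 0, 0], 1], [[0, -0.18, 0], [0, 0, 0], 1], [[0, -0.18, 0], [0, 0, 0], 1], [[0, -0.18, 0], [0, 0, 0], 1], [[0, 0, 0], [0, 0, 0], 1]]'

```text
time_s: 4.12
ee_pos: [0.6513, -0.0847, 0.2333]
tcp_rot: [-0.7, 0.103, -0.09, 0.701]
ft_force: [-0.1, -0.6, 0.3]
finger_gap: 0.0001
```

```bash
python3 - <<'E'
from st import *
c=np.array([.5585,-.0365]); x=np.array([.939,-.344]); g=c+x*.092
st([g[0],g[1],.12]); print(g)
d=grab('wrist','w2');save(d,'w2'); P=cloud(d)
for h in (.0585,.0545,.05): print(h)
m=(P[...,2]>.045)&(P[...,2]<.062)&(np.abs(P[...,0]-.6)<.05)&(np.abs(P[...,1]+.05)<.06)
q=P[m][:,:2]-c; a=q@x; b=q@np.array([.344,.939]); print(m.sum(),'axial',a.min(),a.max())
s=a>.045; print('head lat',b[s].min(),b[s].max(),np.percentile(a,99), P[m][s][:,2].max())
E
```

```text
t 4.125 p [ 0.6513 -0.0847  0.2333] gap 6.490719395253275e-05 F [-0.06 -0.58  0.33] q [-0.25  0.5   0.29  1.38 -0.    0.02]
[[ 0.963 -0.018  0.27 ]
 [-0.27   0.004  0.963]
 [-0.018 -1.    -0.001]]
shift mm [ -8.5 113.4  14.4]
z yaw 74.34442771569451 need about tool y 1.648366223800656
[ 0.644888 -0.068148]
0.0585
0.0545
0.05
656 axial 0.0057663640705561655 0.06544713158006495
head lat -0.009839228508250168 0.008137211511612398 0.06488944506610679 0.05981235698210073
```

View pics/w2.png

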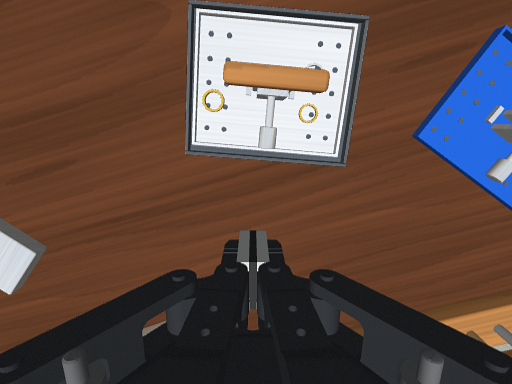

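Pin head at (268,137), bar at (276,77). The head face measures 65 mm axially from the tray centre (expected 62.5–66.5) and 1 mm off-axis laterally, top at z≈0.059. That is consistent, so I descend beyond it.

Request:
step_arm --commands '[[[0, 0.077, -0.018], [0, 0, 0], 1], [[0, 0, 0], [-7, 40, 14], 1], [[0, 0, 0], [0, 40, 0], 1], [[0, 0, 0], [0, 40, 0], 1], [[0, 0, 0], [0, 0, 0], 1]]'

```text
time_s: 4.8
ee_pos: [0.6503, -0.0692, 0.1113]
tcp_rot: [0.696, -0.127, 0.129, -0.695]
ft_force: [-0.5, -0.4, -0.4]
finger_gap: 0.0002
```

```bash
python3 - <<'E'
from st import *
c=np.array([.5585,-.0365]); x=np.array([.939,-.344]); g=c+x*.089-.001*np.array([.344,.939])
st([g[0],g[1],.057]); print(g)
d=grab('scene','s2')
im=cv2.resize(d['frame'][120:280,170:340,::-1],None,fx=4,fy=3.5); cv2.imwrite('pics/s2.png',im)
E
```

```text
t 4.8 p [ 0.6503 -0.0692  0.1113] gap 0.00022566639491236048 F [-0.45 -0.38 -0.36] q [-0.23  0.53  0.03  1.07 -0.    0.14]
[[ 0.935  0.002  0.355]
 [-0.355 -0.003  0.935]
 [ 0.003 -1.    -0.002]]
shift mm [-8.6 54.3 -1.9]
z yaw 69.2034999485795 need about tool y 1.5586401076572993
[ 0.641727 -0.068055]
```

View pics/s2.png

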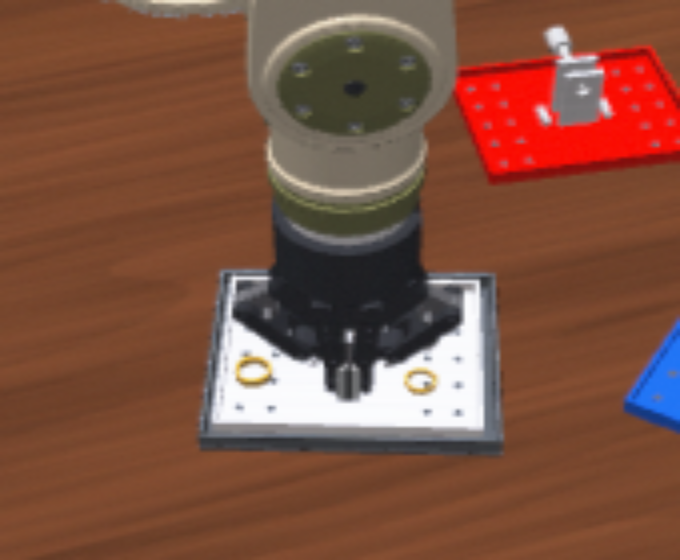

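Request:
step_arm --commands '[[[0, 0, 0], [-2, 28, -2], 1], [[0, 0, 0], [0, 26, 0], 1], [[0, 0, 0], [0, 0, 0], 1], [[0, 0, 0], [-4, 0, 0], 1], [[0, 0, 0], [-4, 0, 0], 1], [[0, 0, 0], [-4, 0, 0], 1], [[0, 0, 0], [-4, 0, 0], 1]]'

```text
time_s: 5.72
ee_pos: [0.643, -0.0672, 0.0731]
tcp_rot: [0.696, -0.119, 0.138, -0.694]
ft_force: [1.0, 0.6, -1.1]
finger_gap: -0.0
```

```bash
cat > ax.py <<'E'
from st import *
c=np.array([.5585,-.0365]); x=np.array([.939,-.344]); y=np.array([.344,.939])
def ax():
    s,M=st(); p=np.array(s['ee_pos'])[:2]-c; print('axial',p@x*1000,'lat',p@y*1000,'Fax',np.array(s['ft_force'])[:2]@x)
E
python3 -c "
from ax import *
ax()"
```

```text
t 5.725 p [ 0.643  -0.0672  0.0731] gap -9.497550779362122e-06 F [ 0.97  0.61 -1.07] q [-0.23  0.53 -0.07  0.94 -0.    0.14]
[[ 0.934  0.027  0.358]
 [-0.357 -0.008  0.934]
 [ 0.028 -1.     0.002]]
z yaw 69.0525915249423 need about tool y 1.5560062587958354
axial 89.8963552558964 lat 0.25488698292623263 Fax 0.7003551213460801
```

Request:
step_arm --commands '[[[0, 0, 0.028], [0, 18, 0], 1], [[0, 0, 0], [0, 0, 0], 1], [[0, 0, 0], [0, 0, 0], 1]]'

```text
time_s: 6.1
ee_pos: [0.643, -0.0672, 0.0535]
tcp_rot: [-0.695, 0.129, -0.128, 0.696]
ft_force: [-0.2, 0.5, 0.3]
finger_gap: -0.0003
```

```bash
python3 -c "
from ax import *
ax()
d=grab('scene'); im=cv2.resize(d['frame'][150:270,190:320,::-1],None,fx=5,fy=5); cv2.imwrite('pics/s3.png',im)"
```

```text
t 6.1 p [ 0.643  -0.0672  0.0535] gap -0.0002777948116017817 F [-0.17  0.45  0.29] q [-0.23  0.57 -0.06  0.95  0.    0.14]
[[ 0.934 -0.002  0.357]
 [-0.357  0.003  0.934]
 [-0.003 -1.     0.002]]
z yaw 69.05888644021859 need about tool y 1.556116125793541
axial 89.91337929429596 lat 0.26767231304391725 Fax -0.3150871039066179
```

View pics/s3.png

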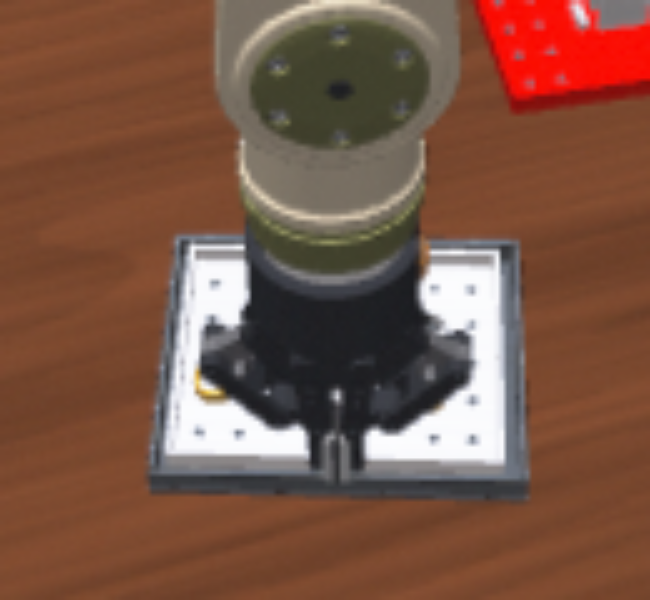

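Request:
step_arm --commands '[[[0, 0, 0], [-8, -3, -1], 1], [[0, 0, 0], [-8, 0, 0], 1], [[0, 0, 0], [0, 0, 0], 1]]'

```text
time_s: 6.52
ee_pos: [0.6271, -0.0624, 0.0569]
tcp_rot: [-0.695, 0.129, -0.128, 0.696]
ft_force: [0.3, 0.8, -0.4]
finger_gap: 0.0003
```

```bash
python3 -c "
from ax import *
ax()"
```

```text
t 6.525 p [ 0.6271 -0.0624  0.0569] gap 0.00033407575596597914 F [ 0.27  0.83 -0.39] q [-0.23  0.53 -0.1   0.93  0.    0.14]
[[ 0.934 -0.001  0.358]
 [-0.358  0.002  0.934]
 [-0.002 -1.     0.002]]
z yaw 69.0455404112615 need about tool y 1.555883193646173
axial 73.31663211775796 lat -0.6860336364225978 Fax -0.029739958499585682
```

Request:
step_arm --commands '[[[0, 0, 0], [-6, 0, 0], 1], [[0, 0, 0], [-6, 0, 0], 1]]'

```text
time_s: 6.78
ee_pos: [0.6172, -0.0583, 0.0576]
tcp_rot: [-0.695, 0.128, -0.13, 0.696]
ft_force: [2.6, -0.3, -2.7]
finger_gap: -0.0001
```

```bash
python3 -c "
from ax import *
ax()"
```

```text
t 6.775 p [ 0.6172 -0.0583  0.0576] gap -7.78506720808934e-05 F [ 2.62 -0.26 -2.69] q [-0.22  0.51 -0.14  0.92  0.    0.14]
[[ 0.934  0.003  0.358]
 [-0.358  0.001  0.934]
 [ 0.002 -1.     0.002]]
z yaw 69.04086731099545 need about tool y 1.5558016326602546
axial 62.653485242173 lat -0.2629737960938542 Fax 2.553130435133041
```

Request:
step_arm --commands '[[[0, 0, 0], [-6, 0, 0], 1], [[0, 0, 0], [-6, 0, 0], 1]]'

```text
time_s: 7.02
ee_pos: [0.606, -0.0538, 0.0576]
tcp_rot: [-0.695, 0.127, -0.13, 0.696]
ft_force: [3.4, -1.6, -3.3]
finger_gap: -0.0003
```

```bash
python3 -c "
from ax import *
ax()
d=grab('top','t3'); im=cv2.resize(d['frame'][110:220,200:330,::-1],None,fx=5,fy=5); cv2.imwrite('pics/t3.png',im)"
```

```text
t 7.025 p [ 0.606  -0.0538  0.0576] gap -0.000319849998289547 F [ 3.44 -1.57 -3.27] q [-0.22  0.49 -0.17  0.9   0.    0.14]
[[ 0.934  0.005  0.358]
 [-0.358  0.001  0.934]
 [ 0.004 -1.     0.003]]
z yaw 69.04515310754905 need about tool y 1.5558764339211857
axial 50.52857506320709 lat 0.08051686888909966 Fax 3.7683679208576915
```

View pics/t3.png

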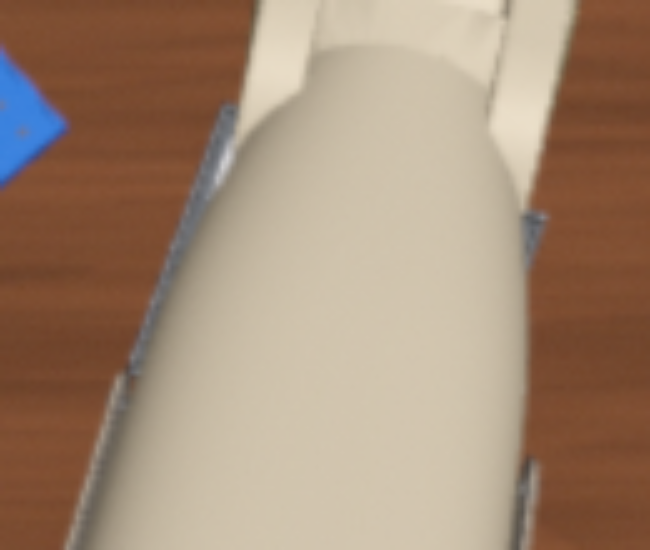

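Request:
step_arm --commands '[[[0, 0, 0], [-5, 0, 0], 1], [[0, 0, 0], [-4, 0, 0], 1]]'

```text
time_s: 7.32
ee_pos: [0.5977, -0.0507, 0.0581]
tcp_rot: [-0.695, 0.126, -0.131, 0.696]
ft_force: [9.8, -3.3, -2.4]
finger_gap: 0.0003
```

```bash
python3 -c "
from ax import *
ax()"
```

```text
t 7.325 p [ 0.5977 -0.0507  0.0581] gap 0.0002846804559465443 F [ 9.83 -3.27 -2.41] q [-0.22  0.48 -0.2   0.89  0.    0.15]
[[ 0.934  0.007  0.358]
 [-0.358 -0.     0.934]
 [ 0.006 -1.     0.002]]
z yaw 69.04689714632988 need about tool y 1.5559068731401935
axial 41.75002771377479 lat 0.13418946238570115 Fax 10.360782352293457
```

Request:
step_arm --commands '[[[0, 0, 0], [-4, 0, 0], 1], [[0, 0, 0], [-3, 0, 0], 1]]'

```text
time_s: 7.58
ee_pos: [0.5969, -0.0504, 0.0608]
tcp_rot: [0.696, -0.122, 0.136, -0.695]
ft_force: [6.7, -3.2, -2.3]
finger_gap: 0.0001
```

```bash
python3 -c "
from ax import *
ax()"
```

```text
t 7.575 p [ 0.5969 -0.0504  0.0608] gap 8.039999683924701e-05 F [ 6.67 -3.19 -2.28] q [-0.22  0.46 -0.21  0.87 -0.    0.15]
[[ 0.933  0.019  0.358]
 [-0.358 -0.005  0.934]
 [ 0.02  -1.     0.002]]
z yaw 68.9973621078772 need about tool y 1.5550423236240922
axial 40.8616127241655 lat 0.11387052644067287 Fax 7.3613654401610145
```

Request:
step_arm --commands '[[[0, 0, 0.02], [-8, 4, 0], 1], [[0, 0, 0], [-8, 1, 0], 1]]'

```text
time_s: 7.82
ee_pos: [0.5963, -0.0502, 0.0622]
tcp_rot: [0.696, -0.119, 0.14, -0.694]
ft_force: [13.6, -5.9, 0.4]
finger_gap: -0.0
```

```bash
python3 -c "
from ax import *
ax()"
```

```text
t 7.825 p [ 0.5963 -0.0502  0.0622] gap -2.5198852274860103e-05 F [13.63 -5.89  0.37] q [-0.22  0.45 -0.23  0.86 -0.    0.15]
[[ 0.932  0.03   0.36 ]
 [-0.36  -0.008  0.933]
 [ 0.031 -1.     0.003]]
z yaw 68.8854970605154 need about tool y 1.5530899102297295
axial 40.23866712503103 lat 0.14145373021611918 Fax 14.824024776324308
```

A firm stop under 15 N. I'll back off, rise and look.

Request:
step_arm --commands '[[[0, 0, 0.03], [25, 0, 0], 1], [[0, 0, 0], [30, -10, 0], 1], [[0, 0, 0], [0, -50, 0], 1], [[0, 0, 0], [0, -50, 0], 0], [[0, 0.173, 0], [0, -20, 0], 0], [[0, 0.173, 0], [0, 0, 0], 0], [[0, 0.173, 0], [0, 0, 0], 0], [[0, 0.173, 0], [0, 0, 0], 0], [[0, 0.173, 0], [0, 0, 0], 0], [[0, 0.173, 0], [0, 0, 0], 0], [[0, 0.173, 0], [0, 0, 0], 0], [[0, 0.173, 0], [0, 0, 0], 0]]'

```text
time_s: 9.32
ee_pos: [0.6318, -0.0662, 0.1943]
tcp_rot: [-0.447, 0.564, -0.543, 0.434]
ft_force: [0.1, -0.4, 0.4]
finger_gap: 0.0853
```

Request:
step_arm --commands '[[[0, 0.173, 0], [0, 0, 0], 0], [[0, 0, 0], [0, 0, 0], 0]]'

```text
time_s: 9.57
ee_pos: [0.6288, -0.0653, 0.1937]
tcp_rot: [-0.398, 0.601, -0.579, 0.381]
ft_force: [-0.9, 0.5, -0.1]
finger_gap: 0.0854
```

```bash
python3 - <<'E'
from ax import *
ax()
d=grab('wrist','w4');save(d,'w4')
d=grab('scene'); im=cv2.resize(d['frame'][150:270,190:320,::-1],None,fx=5,fy=5); cv2.imwrite('pics/s4.png',im)
E
```

```text
t 9.575 p [ 0.6288 -0.0653  0.1937] gap 0.08543670790236325 F [-0.89  0.46 -0.08] q [-0.23  0.48  0.15  1.29  0.    1.74]
[[-0.393 -0.038  0.919]
 [-0.919  0.013 -0.393]
 [ 0.003 -0.999 -0.04 ]]
z yaw -23.156666477145457 need about tool y -0.053348894161524205
axial 75.90559113238777 lat -2.8198363549989347 Fax -0.9923848606574566
```

View pics/w4.png

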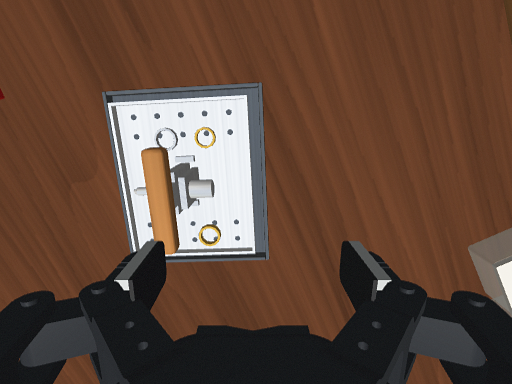

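View pics/s4.png

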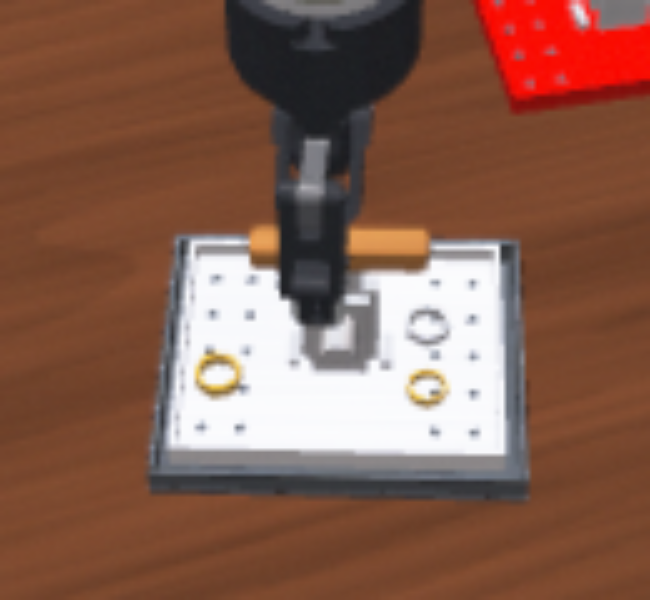

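The head at (202,189) now sits against the cheek and the pin tip shows beyond the bar at (140,190). Now I'll measure the seat and the bar.

```bash
python3 - <<'E'
from ax import *
d=dict(np.load('/tmp/w4.npz')); P=cloud(d)
near=(np.abs(P[...,0]-.56)<.09)&(np.abs(P[...,1]+.035)<.09)
hsv=cv2.cvtColor(d['frame'],cv2.COLOR_RGB2HSV)
b=near&(P[...,2]>.08)&(P[...,2]<.105); q=P[b]; n=q[q[:,2]>.094]
print('bar',cv2.minAreaRect((n[:,:2]*1000).astype(np.float32)),n[:,2].mean(),n.shape)
bc=np.array(cv2.minAreaRect((n[:,:2]*1000).astype(np.float32))[0])/1000
m=near&(P[...,2]>.042)&(P[...,2]<.07); q=P[m]; r=q[:,:2]-bc; a=r@x; l=r@y
k=(np.abs(l)<.011)&(a>.008)
print('bar axial/lat',(bc-c)@x,(bc-c)@y)
h=np.histogram(a[k],bins=np.arange(.008,.05,.002)); print(h[0]); print('face max',a[k].max(), 'z by a')
for lo in np.arange(.008,.046,.003):
    kk=k&(a>=lo)&(a<lo+.003); 
    if kk.any(): print(lo.round(3),kk.sum(),q[kk,2].max().round(4),l[kk].min().round(4),l[kk].max().round(4))
st([bc[0],bc[1],.16])
E
```

```text
bar ((555.6722412109375, -34.57722854614258), (88.9597396850586, 17.69980812072754), 69.65316772460938) 0.09882199699276616 (2234, 3)
bar axial/lat -0.003316698883056636 0.0008327333717346194
[ 51  50 126  36  37  36  40  38  41  37  40  38  37  62   0   0   0   0
   0   0]
face max 0.03543752872311846 z by a
0.008 75 0.066 -0.0109 0.011
0.011 152 0.0661 -0.0109 0.0109
0.014 52 0.0586 -0.0077 0.0083
0.017 57 0.058 -0.0077 0.0082
0.02 57 0.0579 -0.0078 0.0082
0.023 62 0.0585 -0.0082 0.0081
0.026 57 0.0587 -0.0083 0.0086
0.029 58 0.0581 -0.0085 0.0083
0.032 60 0.058 -0.0076 0.0084
0.035 39 0.0577 -0.0085 0.0079
t 9.675 p [ 0.6292 -0.0654  0.1937] gap 0.08531578862565582 F [0.29 0.14 0.39] q [-0.23  0.48  0.15  1.29  0.    1.74]
[[-0.392 -0.037  0.919]
 [-0.92   0.013 -0.392]
 [ 0.003 -0.999 -0.039]]
shift mm [  0.4  36.8 -78.3]
z yaw -23.07568493156187 need about tool y -0.05193549955773674
```

Head face is 35 mm from the bar centre (seated: 34.5), so the pin is home. Next I centre over the bar.

Request:
step_arm --commands '[[[0.039, -0.05, 0], [0, 0, 0], 0], [[0, 0, 0], [0, 15, -40], 0], [[0, 0, 0], [0, 19, -40], 0], [[0, 0, 0], [0, 0, 0], 0]]'

```text
time_s: 10.18
ee_pos: [0.5492, -0.0371, 0.1572]
tcp_rot: [-0.41, 0.578, -0.577, 0.406]
ft_force: [0.1, 0.2, 0.6]
finger_gap: 0.0853
```

```bash
python3 - <<'E'
from ax import *
st([.5557,-.0346,.090])
d=grab('wrist','w5')
E
```

```text
t 10.175 p [ 0.5492 -0.0371  0.1572] gap 0.08533638590790239 F [0.1  0.23 0.61] q [-0.21  0.31 -0.18  1.08 -0.    1.7 ]
[[-0.334 -0.005  0.943]
 [-0.943 -0.001 -0.334]
 [ 0.003 -1.    -0.004]]
shift mm [-4.7 67.1  5.6]
z yaw -19.51829711330598 need about tool y 0.010152630641166184
```

View pics/w5.png

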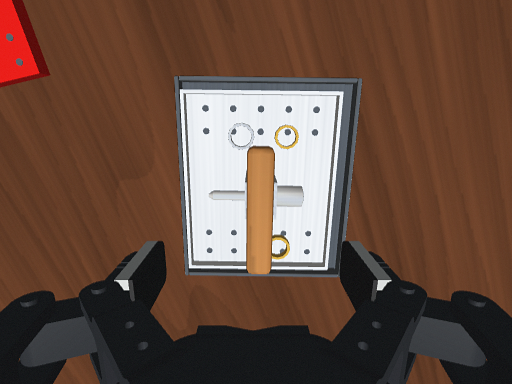

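The bar (260,210) lies along the jaw centre line and the rings are clear of the fingers. Descend with the small correction.

Request:
step_arm --commands '[[[0, 0.014, 0], [-5, 20, 6], 0], [[0, 0, 0], [0, 20, 0], 0], [[0, 0, 0], [0, 24, 0], 0], [[0, 0, 0], [0, 0, 0], 0]]'

```text
time_s: 10.72
ee_pos: [0.5685, -0.0378, 0.0981]
tcp_rot: [0.402, -0.575, 0.584, -0.408]
ft_force: [-0.2, -0.3, 0.3]
finger_gap: 0.0853
```

```bash
python3 - <<'E'
from ax import *
st([.5557,-.0346,.090])
E
```

```text
t 10.725 p [ 0.5685 -0.0378  0.0981] gap 0.0853190451696035 F [-0.2  -0.34  0.32] q [-0.21  0.38 -0.24  0.94 -0.    1.72]
[[-0.343  0.013  0.939]
 [-0.939 -0.005 -0.343]
 [ 0.    -1.     0.014]]
shift mm [  1.4   8.  -13.2]
z yaw -20.089917045933152 need about tool y 0.00017598074679387143
```

Request:
step_arm --commands '[[[-0.014, 0, 0], [1, 4, -13], 0], [[0, 0, 0], [0, 0, 0], 0], [[0, 0, 0], [0, 0, 0], 0]]'

```text
time_s: 11.1
ee_pos: [0.5582, -0.0349, 0.0969]
tcp_rot: [0.404, -0.578, 0.58, -0.406]
ft_force: [-0.4, 0.3, -0.3]
finger_gap: 0.0857
```

```bash
python3 - <<'E'
from ax import *
st([.5557,-.0346,.090])
E
```

```text
t 11.1 p [ 0.5582 -0.0349  0.0969] gap 0.0856744869011538 F [-0.38  0.31 -0.27] q [-0.21  0.37 -0.26  0.94 -0.    1.71]
[[-0.343  0.004  0.939]
 [-0.939 -0.001 -0.343]
 [-0.    -1.     0.004]]
shift mm [ 0.6  6.9 -2.5]
z yaw -20.043716944377145 need about tool y 0.0009823246337019483
```

Request:
step_arm --commands '[[[0, 0, 0], [0, 8, -2], 0], [[0, 0, 0], [0, 0, 0], 0], [[0, 0, 0], [0, 0, 0], 0]]'

```text
time_s: 11.48
ee_pos: [0.5567, -0.0342, 0.0892]
tcp_rot: [0.404, -0.578, 0.581, -0.407]
ft_force: [-0.1, -0.9, 0.4]
finger_gap: 0.0853
```

```bash
python3 - <<'E'
from ax import *
st([.5557,-.0346,.090])
E
```

```text
t 11.475 p [ 0.5567 -0.0342  0.0892] gap 0.08527109629450519 F [-0.09 -0.86  0.36] q [-0.21  0.37 -0.27  0.92 -0.    1.72]
[[-0.343  0.005  0.939]
 [-0.939 -0.001 -0.343]
 [-0.001 -1.     0.006]]
shift mm [ 0.7 -0.8 -0.8]
z yaw -20.03474372091931 need about tool y 0.0011389369275583833
```

Aligned within 1 mm, with z=0.089 for a bar centre at 0.090. Close at 60 N.

Request:
step_arm --commands '[[[0, 0, 0], [0, 0, 0], 0.5], [[0, 0, 0], [0, 0, 0], 0.7], [[0, 0, 0], [0, 0, 0], 1], [[0, 0, 0], [0, 0, 0], 1], [[0, 0, 0], [0, 0, 0], 1], [[0, 0, 0], [0, 0, 0], 1]]' --grip_force 60

```text
time_s: 12.22
ee_pos: [0.5566, -0.0342, 0.0894]
tcp_rot: [0.404, -0.578, 0.581, -0.407]
ft_force: [-1.1, -0.2, 0.3]
finger_gap: 0.017
```

```bash
python3 - <<'E'
from ax import *
ax(); d=grab('wrist','w6')
E
```

```text
t 12.225 p [ 0.5566 -0.0342  0.0894] gap 0.01697041340638512 F [-1.14 -0.17  0.35] q [-0.21  0.37 -0.27  0.92 -0.    1.72]
[[-0.343  0.005  0.939]
 [-0.94  -0.001 -0.343]
 [-0.001 -1.     0.005]]
z yaw -20.0304041164515 need about tool y 0.0012146773137559066
axial -2.5937892054136644 lat 1.5366752004932347 Fax -1.0087384259810062
```

View pics/w6.png

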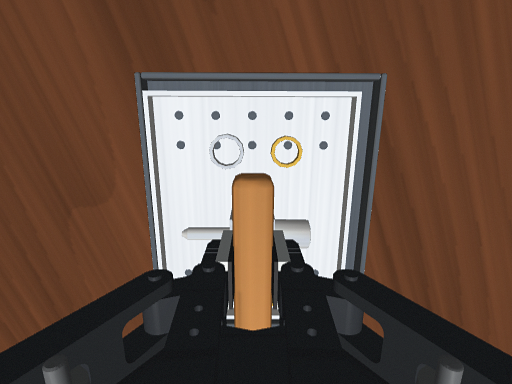

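Jaws are closed on the bar (17 mm). Lift gently.

Request:
step_arm --commands '[[[0, 0, 0], [0, -6, 0], 1], [[0, 0, 0], [0, -6, 0], 1], [[0, 0, 0], [0, -6, 0], 1], [[0, 0, 0], [0, -6, 0], 1], [[0, 0, 0], [0, 0, 0], 1]]'

```text
time_s: 12.9
ee_pos: [0.5546, -0.0338, 0.1124]
tcp_rot: [0.405, -0.579, 0.579, -0.405]
ft_force: [-0.3, 0.5, -6.8]
finger_gap: 0.0171
```

```bash
python3 - <<'E'
from ax import *
ax(); d=grab('scene'); im=cv2.resize(d['frame'][140:270,190:320,::-1],None,fx=4.5,fy=4.5); cv2.imwrite('pics/s7.png',im)
E
```

```text
t 12.9 p [ 0.5546 -0.0338  0.1124] gap 0.01706186041990794 F [-0.29  0.53 -6.81] q [-0.21  0.35 -0.24  0.98 -0.    1.72]
[[-0.343 -0.     0.939]
 [-0.939 -0.    -0.343]
 [ 0.    -1.     0.   ]]
z yaw -20.03767978720334 need about tool y 0.0010876929038452204
axial -4.611560908833978 lat 1.1839128315046683 Fax -0.45121031941675144
```

View pics/s7.png

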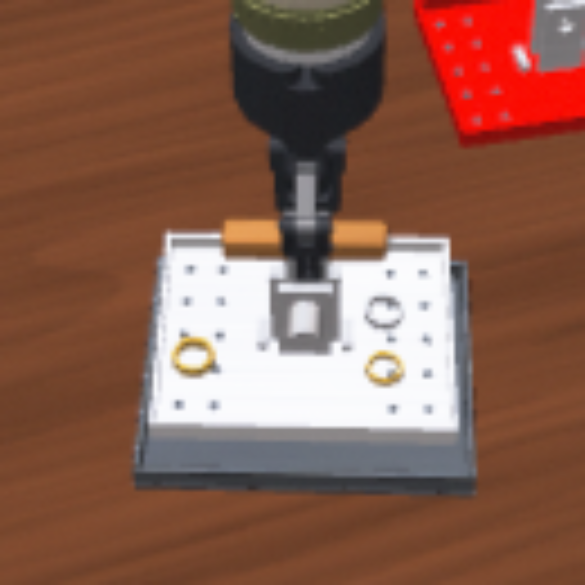

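The tray is out of the pan and level, its three rings visible, and 6.8 N hangs on the wrist (the full load). Continue up.

Request:
step_arm --commands '[[[0, 0, 0], [0, -12, 0], 1], [[0, 0, 0], [0, -12, 0], 1], [[0, 0, 0], [0, -12, 0], 1], [[0, 0, 0], [0, -12, 0], 1], [[0, 0, 0], [0, -12, 0], 1], [[0, 0, 0], [0, -12, 0], 1], [[0, 0, 0], [0, -12, 0], 1], [[0, 0, 0], [0, -10, 0], 1], [[0, 0, 0], [0, -6, 0], 1], [[0, 0, 0], [0, 0, 0], 1], [[0, 0, 0], [0, 0, 0], 1]]'

```text
time_s: 14.32
ee_pos: [0.5541, -0.0336, 0.2195]
tcp_rot: [-0.406, 0.579, -0.579, 0.405]
ft_force: [0.4, 0.1, -7.4]
finger_gap: 0.0173
```

```bash
cat > chk.py <<'E'
from ax import *
import sys
ax(); d=grab('scene'); im=cv2.resize(d['frame'][110:280,180:330,::-1],None,fx=3.5,fy=3.5); cv2.imwrite('pics/%s.png'%sys.argv[1],im)
P=cloud(d); hsv=cv2.cvtColor(d['frame'],cv2.COLOR_RGB2HSV)
m=(hsv[...,1]<40)&(hsv[...,2]>170)&(P[...,2]>.06)&(P[...,2]<.15)&(np.linalg.norm(P[...,:2]-[.556,-.035],axis=-1)<.12)
q=P[m]; 
for _ in range(4):
    A=np.c_[q[:,:2]-[.556,-.035],np.ones(len(q))]; s=np.linalg.lstsq(A,q[:,2],rcond=None)[0]; r=q[:,2]-A@s; q=q[np.abs(r)<max(.002,2*np.median(np.abs(r)))]
print('tray plane slope',s[:2],'z floor',s[2],len(q))
E
python3 chk.py s8
```

```text
t 14.325 p [ 0.5541 -0.0336  0.2195] gap 0.01732694045738231 F [ 0.37  0.09 -7.38] q [-0.21  0.28 -0.06  1.22 -0.    1.72]
[[-0.343 -0.     0.94 ]
 [-0.94  -0.    -0.343]
 [ 0.    -1.    -0.   ]]
z yaw -20.03027372916097 need about tool y 0.0012169530012783912
axial -5.090201641032959 lat 1.2047977850159586 Fax 0.3134698110950235
tray plane slope [-0.02764626 -0.00218242] z floor 0.13627093923140168 1787
```

View pics/s8.png

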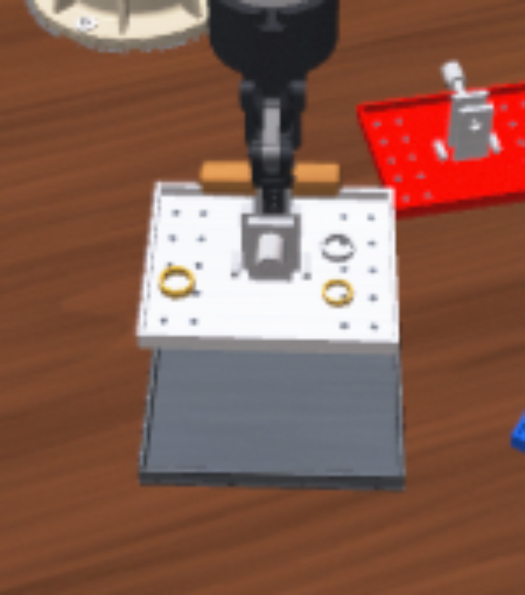

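Request:
step_arm --commands '[[[0, 0, 0], [0, 0, 0], 1], [[0, 0, 0], [0, 0, 0], 1], [[0, 0, 0], [0, 0, 0], 1], [[0, 0, 0], [0, 0, 0], 1], [[0, 0, 0], [0, 0, 0], 1], [[0, 0, 0], [0, 0, 0], 1]]'

```text
time_s: 15.12
ee_pos: [0.5536, -0.0335, 0.2183]
tcp_rot: [-0.406, 0.58, -0.579, 0.405]
ft_force: [0.9, -0.2, -6.8]
finger_gap: 0.0169
```

```bash
python3 chk.py s9; python3 - <<'E'
from h import *
s=observe(); print(np.abs(s['joint_vel']).max())
d=grab('wrist','w9')
E
```

```text
t 15.125 p [ 0.5536 -0.0335  0.2183] gap 0.01693447837515113 F [ 0.89 -0.21 -6.85] q [-0.21  0.29 -0.07  1.22 -0.    1.72]
[[-0.343 -0.002  0.939]
 [-0.94   0.    -0.343]
 [ 0.001 -1.    -0.002]]
z yaw -20.031860229492704 need about tool y 0.0011892633469056677
axial -5.667130677843228 lat 1.1006140666365074 Fax 0.9107729687902312
tray plane slope [-0.03177019 -0.00202135] z floor 0.13502186413680486 1782
0.0018218065618004142
```

View pics/w9.png

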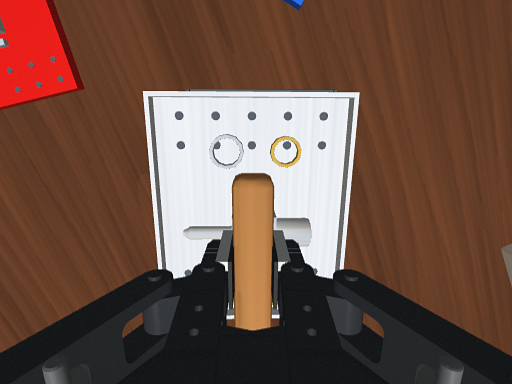

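The grasp is steady and the pin is still through: tip at (185,233), head at (293,232). The rings lie flat, so I hand it in.

```bash
python3 -c "
from rig import manip
print(manip.sign_off())"
```

```text
the job is handed in; nothing more can be done
None
```

The job is handed in at about 15 s of the 48 s allowed. The arm is still holding the tray by the handle above its pan; the interface reported no verdict.

- **Pin:** I pushed it home with the closed fingertips while the tray stood in its pan, to a firm stop at about 15 N. The head face then measured 35.4 mm from the bar centre, where 34.5 mm is expected when seated. After the lift the pin could still be seen through the fork.
- **Lift:** I pinched the wooden crossbar at 60 N and raised the tray straight up. The tray floor ended at z ≈ 0.135 m, so the tray hangs about 0.125 m above where it stood.
- **Last checks:** Tilt was about 0.03 rad and the highest joint speed 0.002 rad/s, with 6.85 N hanging on the wrist. All three rings lay flat on the tray in the scene view just after the lift. The last wrist view showed two of them, because the gripper hides the third. I kept well clear of the bystanders.

Some small moves fell short or drifted by up to 13 mm with a slight tool tilt. I corrected this each time before contact or gripping. No check failed.

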